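# Clamp the tube block on the lab mixer

### The arm

A 6-joint arm with a two-finger parallel gripper is mounted at the origin on the work surface. World frame = base frame: x ahead of the robot, y to its left, z up, the work surface at z = 0. Lengths are in m, angles in rad, forces in N, time in s.
With the tool pointing down it reaches from about 0.35 to 0.775 m from the base axis. Payload 7.3 kg.
Tool frame: the origin (TCP) lies midway between the tips of the shut fingers; the grasp point (between the pads) lies 19 mm behind it (robot.grip_depth is the z of the grasp point in the tool frame, in m); z points along the fingers, y is the line along which they close (so a half turn about z gives the same grasp; the last joint's range is limited). The gripper opens to 92 mm and grips with 3 to 60 N. Pads are 19 mm wide; open, the fingers measure 130 mm over their backs; the gripper's body (75 mm by 190 mm) begins 47 mm behind the grasp point.
Start: joints at [-1.399, 0.342, 1.524, -0, 1.275, -0.146], TCP at [0.164, -0.499, 0.193] pointing down, gripper open.
Joint ranges: [-2.53, 2.53], [-0.77, 2.02], [0.04, 2.7], [-1, 4.14], [0.28, 2.66], [-3.11, 3.11]. Speed limits (rad/s): [2.57, 2.57, 3.14, 3.14, 3.14, 3.14].

### API

Orientations are given as [roll, pitch, yaw] about the fixed x, y, z axes, in that order (R = Rz(yaw) Ry(pitch) Rx(roll)).
In Python, from cell import robot, viewer gives the robot as it stands.
- The arm moves only by the tool step_arm, never from a script. Its argument "increments" is a list of rows, each an object with "delta_pos": the shift along the tool's x, y, z in cm, a list of three; "dr": the turn, a rotation vector about the tool's x, y, z in degrees, a list of three; "fingers": the closure, from -1 (fully open) to 1 (shut), so that 0 is half open. In form: [{"delta_pos": [tx, ty, tz], "dr": [wx, wy, wz], "fingers": fingers}, ...]. A call has exactly 5 rows; each row is the pose to reach, as a shift and turn from the pose commanded when the call began, along the tool's axes at that moment; what a row does not reach only later rows make up. A row lasts 1/8 s, in which the tool goes at most 62.5 mm and 10.7 degrees, less where a joint would pass 70% of its speed; a pose out of reach is approached as far as the arm can. A call with a gripper value outside its range is refused whole. The fingers move at their own pace and stop on an object; "newtons" is the grip in N (left out, the last holds). Time passes only in rows, so rows that repeat a pose let the fingers close, or fill a call up. It gives the time, the measured TCP pose, the force, the opening and the grip force at its end, in the units of the state.
- robot.observe(): the state, without advancing time (a new reading comes with each control period).
- viewer.read_camera(name): name is "scene" or "top" or "wrist"; returns the picture (420x560x3 uint8, red, green, blue); there is no depth.
- viewer.camera_params(name): a dict with "K" (3x3 intrinsics, pixels), "T" (4x4, takes a point from camera to world coordinates). Camera axes: x right, y down, z forward; pixel columns grow to the right and rows downward; lengths in m; the calibration is good to about 2 mm. A picture is of the moment at which its call begins: read the wrist's pose just before it. camera_params takes no time and is no camera call; for the wrist camera it gives the pose at the moment of the call.
- robot.hand_in(): hands the job in; it is judged then, once.
The state is a dict: "time": time; "qpos": joint angles; "qvel": joint speeds; "joint_efforts": joint torques, N m; "tool_pos": TCP position; "tool_rot": TCP orientation; "contact_force": force on the tool from outside, world axes, zero at the start; "torque": the same for the moment, N m; "opening": finger opening in m; "grip_force": force on a finger pad.
Only numpy, scipy, OpenCV 4.12 (cv2) and the standard library are available. Lean on these libraries where they do the work, as an engineer would, in place of code of your own. Each camera call takes 0.05 s, during which the arm holds its last target. There are 200 camera calls.

### The job

Clamp the aluminium tube block into the bench mixer: screw the red-levered bolt in the bridge clockwise (its lever standing up) until its foot bears snugly on the block, without overtightening, and then fold the lever fully down so that the block is held tight. Let go, and leave the other things on the bench alone.

Things in the scene. Friction and masses are not known exactly. Their poses are not given: they have to be found in the camera images.
- lever_grip (a point): Grip point of the bolt's red lever, on its centre line, 40 mm from its pivot. The lever is a bar 14 mm (own x) by 16 mm (own y), from 2 to 60 mm from the pivot. Axes turn with it: z along the lever, away from the pivot (up when open); y the pivot's axis, always level; x the way it folds. To turn the bolt, grip the faces at y +-8 mm: along x a grip would fold the lever.
- lever_pivot (a point): Pivot of the lever, on the bolt's upright axis, 8 mm above the top of the bolt's steel head (30 mm across, 12 mm high), 155 to 167 mm above the bench. Axes as for lever_grip. Bolt, lever and foot sink 2.5 mm per rad as the bolt is turned in (16 mm per turn). Moments felt in the first 0.15 rad after a new grip can mislead.
- lever (a joint): Fold of the lever (rad): 0 open, upright, as at the start; 1.571 fully folded, level, 18 mm clear over the bridge. Both ends are firm stops. It has dry friction (0.14 N m) and stays where it is left, under load too. Folding pushes the foot 2 mm down by a cam, evenly over the swing, which takes up to 0.07 N m more when the foot bears on the block.
- bolt (a joint): Turn of the bolt with its lever (rad); grows clockwise seen from above (screwing in). Starts at 0 to 0.7, ends at 4.6; stays where it is left. Free running takes 0.06 N m. The foot meets the block somewhere from 0.9 to 3.3 rad: the foot was set to a hidden height of +-3 mm, so this differs each time, cannot be computed from poses and must be felt.
- clamp: Steel collar, 32 mm across, on the bridge's middle, origin at its underside on the bolt's axis, 130 mm above the bench. Below hangs the bolt's sprung foot, a black disc 28 mm across. After first touch it pushes 25 N per rad. Properly snug: about 20 N, 0.8 rad past touch. The twisting moment stays flat (or dips if held still) over the first 0.5 rad, then climbs 0.2 N m per rad.
- mixer: Cream bench mixer, fixed, 220 mm (x) by 180 mm (y), platform 62 mm above the bench. Origin under its centre, on the bench; z up. A teal bridge, 130 mm along its y and 28 mm wide, top at 130 mm, crosses its middle; the bolt goes down through it on the mixer's z axis. All but bolt and collar stays below 130 mm.
- block: Loose aluminium tube block, 110 mm (x) by 66 mm (y) by 30 mm high, about 0.5 kg, with coloured tube caps 10 mm high, lying in a shallow pocket of the mixer's platform (2 mm play) under the bridge. Origin: centre of its underside. Its bare middle is where the foot presses.
- rack: Bystander: orange tube rack, 110 x 60 mm, 74 mm high; origin at the centre of its underside.
- reagent: Bystander: white bottle with a red cap, 66 mm across, 150 mm high; origin at the centre of its underside.
- slidebox: Bystander: blue slide box, 85 x 100 x 30 mm; origin at the centre of its underside.
Not all that is in view belongs to the job. What is meant by the block is not green, turquoise or yellow, and is the larger of those in its own colour.

How it is judged:
By the outcome, as a careful person would: the job done as asked, in the order asked, and still so for the second after the job is handed in, with the robot touching nothing.
It also fails if it takes over 67 s, if anything falls off the work surface, if the arm or the gripper's body presses on something with over 40 N, if the wrist force passes 120 N, or if a joint passes its speed limit or range.

## Working session

There is one attempt and no reset: what is moved stays moved. The work goes in short steps, Python scripts to look and compute and a tool call to move; the robot and the scene stay as the last step left them, time stands still between calls to the robot, and variables do not carry over. Pictures are saved under pics/ and viewed, at most 10 in all, crops included, and the job is handed in when it is done.

Besides the shell and the picture viewer there is one more tool, called after "Emit:" as a command line: name --argument value ..., lists and objects as JSON in quotes. step_arm: Moves the arm, as the interface text tells. Its arguments: {"type":"object","properties":{"increments":{"type":"array"},"newtons":{"type":"number"}},"required":["increments"]}

```bash
ls; mkdir -p pics; python3 - <<'E'
from cell import robot, viewer
import cv2
a=viewer.read_camera("scene");b=viewer.read_camera("top")
cv2.imwrite("pics/s.png",a[:,:,::-1]);cv2.imwrite("pics/t.png",b[:,:,::-1])
print(robot.observe())
for n in("scene","top","wrist"):print(n,viewer.camera_params(n))
E
```

```text
pics
{'time': 0.1, 'qpos': array([-1.39898607e+00,  3.42661949e-01,  1.52491391e+00, -2.30840404e-05,
        1.27538770e+00, -1.46014912e-01]), 'qvel': array([ 0.00041062, -0.00213191, -0.00383243,  0.00033725,  0.00090834,
        0.00025934]), 'joint_efforts': array([ 1.29746830e-03, -4.32005060e+01, -2.44693959e+01,  7.19787413e-02,
        5.26221085e-02, -5.42340035e-05]), 'tool_pos': array([ 0.16399987, -0.49830335,  0.19241251]), 'tool_rot': array([-3.14023313e+00, -1.77621405e-04,  3.17831784e-01]), 'contact_force': array([-0.23378023,  0.27507953, -0.11267875]), 'torque': array([-0.01574805, -0.03172844,  0.00833068]), 'grip_force': 0.0, 'opening': 0.09156378624537372}
scene {'K': array([[421.31222982,   0.        , 281.82536813],
       [  0.        , 421.31222982, 216.03920245],
       [  0.        ,   0.        ,   1.        ]]), 'T': array([[-0.23197728,  0.83540823, -0.49827665,  1.26437679],
       [ 0.97269617,  0.20290013, -0.11266628,  0.2531057 ],
       [ 0.00697806, -0.51080781, -0.85966661,  1.34590549],
       [ 0.        ,  0.        ,  0.        ,  1.       
[... 235 characters left out ...]
,
       [-0.9996361 , -0.02528853,  0.0093891 ,  0.0872248 ],
       [-0.0062323 , -0.12213411, -0.99249404,  1.58415639],
       [ 0.        ,  0.        ,  0.        ,  1.        ]])}
wrist {'K': array([[309.63121007,   0.        , 284.17182805],
       [  0.        , 309.63121007, 207.51318548],
       [  0.        ,   0.        ,   1.        ]]), 'T': array([[ 3.13054935e-01, -9.12430972e-01, -2.63564658e-01,
         2.35202375e-01],
       [-9.49734578e-01, -3.01026053e-01, -8.59508349e-02,
        -4.76198641e-01],
       [-9.15624895e-04,  2.77223802e-01, -9.60804936e-01,
         3.84774317e-01],
       [ 0.00000000e+00,  0.00000000e+00,  0.00000000e+00,
         1.00000000e+00]])}
```

View pics/s.png

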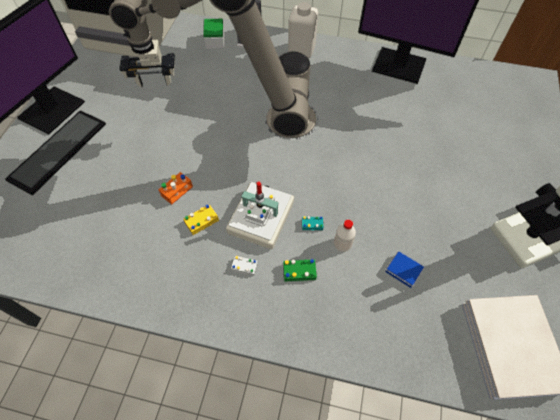

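View pics/t.png

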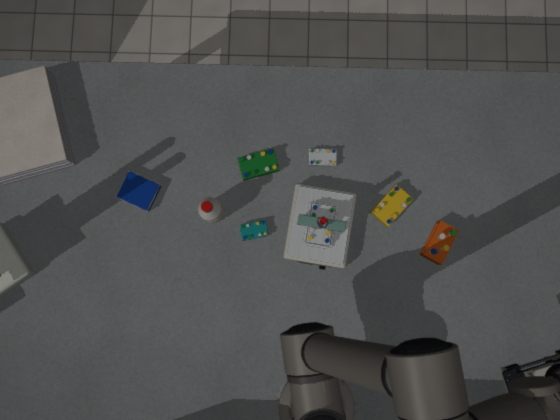

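Candidates for the block: silver in the mixer (top 320,222), and small white/silver at (322,157). Green (259,163), turquoise (254,230) and yellow (391,205) are ruled out by colour. I'll confirm in a crop and triangulate the lever.

```bash
cat > h.py <<'E'
import numpy as np, cv2
from cell import robot, viewer
def red(im,lo=90):
    h=cv2.cvtColor(im,cv2.COLOR_RGB2HSV)
    return ((((h[...,0]<6)|(h[...,0]>174))&(h[...,1]>170)&(h[...,2]>lo))*255).astype(np.uint8)
def ray(P,uv):
    d=P["T"][:3,:3]@np.linalg.inv(P["K"])@np.array([uv[0],uv[1],1.]); return P["T"][:3,3],d/np.linalg.norm(d)
def plane(P,uv,z):
    o,d=ray(P,uv); return o+d*(z-o[2])/d[2]
def blobs(m,mn=8):
    n,l,s,c=cv2.connectedComponentsWithStats(m); return [(s[i].tolist(),c[i].round(1).tolist()) for i in range(1,n) if s[i,4]>=mn]
E
python3 - <<'E'
from h import *
a=cv2.imread("pics/s.png")[:,:,::-1].copy();b=cv2.imread("pics/t.png")[:,:,::-1].copy()
S=viewer.camera_params("scene");T=viewer.camera_params("top")
print(blobs(red(a)));print(blobs(red(b)))
h=cv2.cvtColor(b,cv2.COLOR_RGB2HSV)
# mixer: bright low-sat region in top
m=((h[...,2]>150)&(h[...,1]<60)).astype(np.uint8)*255
m[:, :270]=0;m[:,370:]=0;m[:175]=0;m[280:]=0
m=cv2.morphologyEx(m,cv2.MORPH_CLOSE,np.ones((15,15)))
c=max(cv2.findContours(m,0,2)[0],key=cv2.contourArea)
r=cv2.minAreaRect(c);print(r)
bx=cv2.boxPoints(r);w=np.array([plane(T,p,.062)[:2] for p in bx]);print(w,w.mean(0))
print([np.linalg.norm(w[i]-w[i-1]) for i in range(4)],[np.degrees(np.arctan2(*(w[i]-w[i-1])[::-1])) for i in range(4)])
cv2.imwrite("pics/c.png",np.hstack([cv2.resize(b[140:280,260:400],(400,400),interpolation=2),cv2.resize(a[165:285,200:320],(400,400),interpolation=2)])[:,:,::-1])
E
```

```text
[([257, 182, 4, 12, 38], [258.7, 187.2]), ([344, 220, 9, 9, 62], [347.9, 223.9])]
[([201, 201, 11, 11, 83], [206.3, 206.0]), ([321, 217, 6, 6, 27], [323.5, 219.9])]Traceback (most recent call last):
  File "<stdin>", line 10, in <module>
ValueError: max() iterable argument is empty
```

```bash
python3 - <<'E'
from h import *
a=cv2.imread("pics/s.png")[:,:,::-1].copy();b=cv2.imread("pics/t.png")[:,:,::-1].copy()
S=viewer.camera_params("scene");T=viewer.camera_params("top")
g=cv2.cvtColor(b,cv2.COLOR_RGB2GRAY);m=np.zeros_like(g);print(g[200,340],g[260,300],g[280,340])
m[178:285,275:365]=(g[178:285,275:365]>135)*255
m=cv2.morphologyEx(m,cv2.MORPH_CLOSE,np.ones((9,9)))
cs=cv2.findContours(m,cv2.RETR_EXTERNAL,cv2.CHAIN_APPROX_SIMPLE)[0]
cv2.imwrite("pics/c.png",np.hstack([cv2.resize(b[140:280,260:400],(400,400),interpolation=2),cv2.resize(a[165:285,200:320],(400,400),interpolation=2)])[:,:,::-1])
if cs:
    r=cv2.minAreaRect(max(cs,key=cv2.contourArea));print(r)
    w=np.array([plane(T,p,.062)[:2] for p in cv2.boxPoints(r)]);print(w,w.mean(0))
    print([np.linalg.norm(w[i]-w[i-1]) for i in range(4)],[np.degrees(np.arctan2(*(w[i]-w[i-1])[::-1])) for i in range(4)])
print(plane(T,(323.5,219.9),.215),plane(S,(258.7,182.5),.22))
E
```

```text
103 125 86
((344.18463134765625, 239.02310180664062), (1.1163126230239868, 12.155404090881348), 7.125016689300537)
[[ 0.45445197 -0.06319919]
 [ 0.48843686 -0.06699142]
 [ 0.48812755 -0.07011217]
 [ 0.45414498 -0.06631168]] [ 0.47129034 -0.06665362]
[np.float64(0.0031275920966392745), np.float64(0.034195818732976474), np.float64(0.0031360413805472235), np.float64(0.03419442195064387)] [np.float64(84.3671426934562), np.float64(-6.36706005556422), np.float64(-95.66037605771423), np.float64(173.61875185013866)]
[0.51021272 0.00194893 0.215     ] [0.50581678 0.0027356  0.22      ]
```

View pics/c.png

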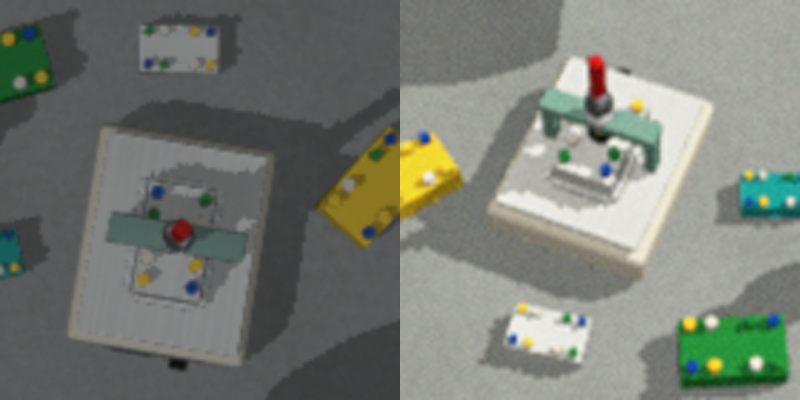

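The crop confirms that the larger silver block is already seated in the mixer under the bridge at top (320,222). The small silver one at (322,157) is the decoy. The lever is upright at about (0.508, 0.002). I'm moving above it.

Emit:
step_arm --increments '[{"delta_pos":[1,-0.8,-5],"dr":[0,0,-10],"fingers":-1},{"delta_pos":[4,-3,-9],"dr":[0,0,-20],"fingers":-1},{"delta_pos":[8.5,-6.5,-11],"dr":[0,0,-30],"fingers":-1},{"delta_pos":[13,-10,-11],"dr":[0,0,-40],"fingers":-1},{"delta_pos":[17.5,-13.5,-11],"dr":[0,0,-50],"fingers":-1}]'

```text
time: 0.72
tool_pos: [0.2888, -0.3142, 0.303]
tool_rot: [3.141, 0.0, 1.196]
contact_force: [0.7, -0.5, 0.2]
opening: 0.0918
grip_force: 0.0
```

```bash
cat >> h.py <<'E'
def to(x,y,z,yaw):
    o=robot.observe();p=o["tool_pos"];w=o["tool_rot"][2];d=np.array([x,y,z])-p
    c,s=np.cos(w),np.sin(w);dy=(yaw-w+np.pi)%(2*np.pi)-np.pi
    print("t",round(o["time"],2),"pos",p.round(4),"rot",o["tool_rot"].round(3),"q",o["qpos"].round(2),"F",o["contact_force"].round(2),"M",o["torque"].round(3))
    print("delta cm",(100*np.array([c*d[0]+s*d[1],s*d[0]-c*d[1],-d[2]])).round(2),"dz deg",-np.degrees(dy).round(1))
E
python3 -c "
from h import *
to(.508,.002,.30,3.07)"
```

```text
t 0.72 pos [ 0.2888 -0.3142  0.303 ] rot [3.141 0.    1.196] q [-1.01  0.09  1.55  0.    1.5  -0.63] F [ 0.69 -0.46  0.17] M [ 0.004 -0.156 -0.027]
delta cm [37.45  8.81  0.3 ] dz deg -107.4
```

Emit:
step_arm --increments '[{"delta_pos":[5.3,1.2,0],"dr":[0,0,-10],"fingers":-1},{"delta_pos":[11,2.6,0],"dr":[0,0,-20],"fingers":-1},{"delta_pos":[16.5,3.9,0],"dr":[0,0,-30],"fingers":-1},{"delta_pos":[22,5.2,0],"dr":[0,0,-40],"fingers":-1},{"delta_pos":[27.5,6.5,0],"dr":[0,0,-50],"fingers":-1}]'

```text
time: 1.35
tool_pos: [0.4512, -0.0828, 0.3028]
tool_rot: [-3.141, 0.0, 2.069]
contact_force: [0.0, -1.0, 0.3]
opening: 0.092
grip_force: 0.0
```

```bash
python3 -c "
from h import *
to(.508,.002,.30,3.07)"
```

```text
t 1.35 pos [ 0.4512 -0.0828  0.3028] rot [-3.141  0.     2.069] q [-0.35  0.15  1.48 -0.    1.51 -0.85] F [ 0.02 -1.02  0.28] M [-0.024 -0.199  0.016]
delta cm [4.74 9.04 0.28] dz deg -57.4
```

Emit:
step_arm --increments '[{"delta_pos":[2,4,0],"dr":[0,0,-10],"fingers":-1},{"delta_pos":[4,7.5,0],"dr":[0,0,-20],"fingers":-1},{"delta_pos":[4.7,9,0],"dr":[0,0,-30],"fingers":-1},{"delta_pos":[4.7,9,0],"dr":[0,0,-40],"fingers":-1},{"delta_pos":[4.7,9,0],"dr":[0,0,-50],"fingers":-1}]'

```text
time: 1.98
tool_pos: [0.5076, -0.0002, 0.3024]
tool_rot: [-3.141, -0.001, 2.942]
contact_force: [-0.2, -0.8, -1.3]
opening: 0.0919
grip_force: 0.0
```

```bash
python3 - <<'E'
from h import *
to(.508,.002,.30,3.07)
P=viewer.camera_params("wrist");w=viewer.read_camera("wrist")
cv2.imwrite("pics/w1.png",w[:,:,::-1]);np.save("w1.npy",w);np.savez("w1p.npz",**P)
print(blobs(red(w),30),P["T"].round(3))
E
```

```text
t 1.98 pos [ 5.076e-01 -2.000e-04  3.024e-01] rot [-3.141e+00 -1.000e-03  2.942e+00] q [-0.15  0.25  1.36 -0.    1.54 -1.52] F [-0.19 -0.83 -1.35] M [ 0.082 -0.159  0.049]
delta cm [0.   0.22 0.24] dz deg -7.3
[([543, 156, 17, 21, 208], [552.7, 167.2]), ([278, 188, 19, 28, 283], [288.2, 203.8])] [[ 0.197  0.942  0.272  0.434]
 [ 0.98  -0.189 -0.055  0.014]
 [-0.     0.278 -0.961  0.495]
 [ 0.     0.     0.     1.   ]]
```

View pics/w1.png

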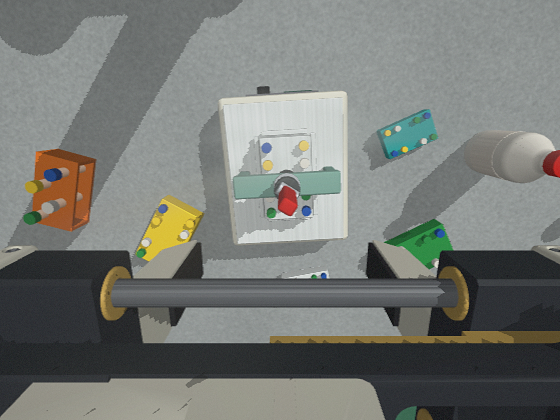

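The wrist view shows the mixer with the lever top at about (288,207) between the open fingers. I'm enlarging it to read the lever's orientation.

```bash
python3 - <<'E'
from h import *
w=np.load("w1.npy");P=dict(np.load("w1p.npz"))
c=cv2.resize(w[165:225,248:328],(800,600),interpolation=cv2.INTER_CUBIC)
c=np.clip(c*1.3,0,255).astype(np.uint8)
cv2.imwrite("pics/w1c.png",c[:,:,::-1])
def proj(X):
    p=np.linalg.inv(P["T"])@np.r_[X,1];q=P["K"]@p[:3];return (q[:2]/q[2]).round(1)
print(proj([.508,.002,.22]),proj([.508,.002,.16]),proj([.5076,0,.3024]))
E
```

```text
[287.8 202.6] [287.2 188.4] [286.  235.1]
```

View pics/w1c.png

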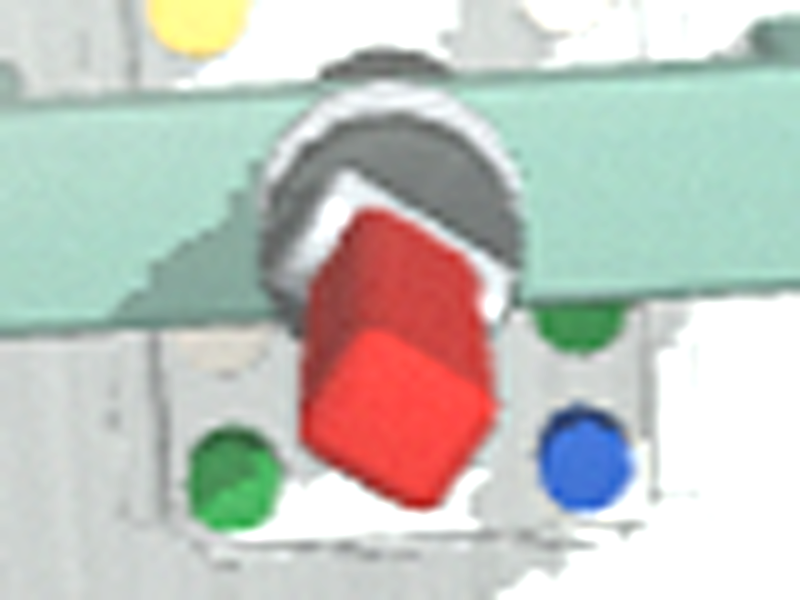

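The crop shows the lever top corners at crop (378,325), (497,408), (430,508) and (303,430). The longer edge, with the white pivot cheeks beyond its ends, is the lever's y direction.

```bash
python3 - <<'E'
from h import *
P=dict(np.load("w1p.npz"))
c=np.array([(378,325),(497,408),(430,508),(303,430)])/10.+[248,165]-.45
w=np.array([plane(P,p,.226)[:2] for p in c]);print(w.round(4),w.mean(0))
for i in range(4):
    d=w[(i+1)%4]-w[i];print(np.linalg.norm(d).round(4),np.degrees(np.arctan2(d[1],d[0])).round(1))
# bridge direction edges at z .130
for e in [((0,103),(800,60)),((0,335),(800,290))]:
    a,b=[plane(P,np.array(p)/10+[248,165],.130) for p in e];d=b-a;print("bridge",np.degrees(np.arctan2(d[1],d[0])))
m=np.array([(219,99),(347,91),(347,240),(234,244)]);v=np.array([plane(P,p,.062)[:2] for p in m]);print(v.round(3),v.mean(0))
print(plane(P,((260+525)/20+248,(110+350)/20+165),.158))
E
```

```text
[[ 0.5009  0.0011]
 [ 0.5106  0.0101]
 [ 0.5187  0.0024]
 [ 0.5092 -0.0074]] [0.50985313 0.00155962]
0.0132 42.9
0.0112 -43.7
0.0137 -134.1
0.0119 133.9
bridge 81.72580974147346
bridge 81.94008011420905
[[ 0.393 -0.066]
 [ 0.417  0.101]
 [ 0.625  0.071]
 [ 0.598 -0.097]] [0.50832306 0.00235916]
[0.50805898 0.00209521 0.158     ]
```

Lever y lies at about 44.5°, mixer y at about 82°, so the bolt is at about 0.65 rad. The tool yaw should be 134.5°. I'm rotating, descending and gripping.

Emit:
step_arm --increments '[{"delta_pos":[0,0.2,0],"dr":[0,0,10],"fingers":-0.5},{"delta_pos":[-0.1,0.2,0],"dr":[0,0,20],"fingers":-0.3},{"delta_pos":[-0.1,0.2,3],"dr":[0,0,30],"fingers":0},{"delta_pos":[-0.1,0.2,5],"dr":[0,0,34],"fingers":0},{"delta_pos":[-0.1,0.2,6],"dr":[0,0,34],"fingers":0}]'

```text
time: 2.65
tool_pos: [0.5084, 0.0012, 0.2417]
tool_rot: [-3.14, -0.002, 2.341]
contact_force: [0.2, 0.5, 0.1]
opening: 0.0478
grip_force: 0.0
```

```bash
python3 - <<'E'
from h import *
to(.509,.002,.1865,2.347)
P=viewer.camera_params("wrist");w=viewer.read_camera("wrist")
cv2.imwrite("pics/w2.png",w[:,:,::-1]);np.save("w2.npy",w);np.savez("w2p.npz",**P)
print(blobs(red(w,130),30))
E
```

```text
t 2.65 pos [0.5084 0.0012 0.2417] rot [-3.140e+00 -2.000e-03  2.341e+00] q [-0.15  0.28  1.48 -0.    1.39 -0.92] F [0.23 0.49 0.14] M [ 0.054 -0.146  0.011]
delta cm [0.02 0.1  5.52] dz deg -0.3
[([277, 200, 21, 37, 667], [286.8, 218.9])]
```

View pics/w2.png

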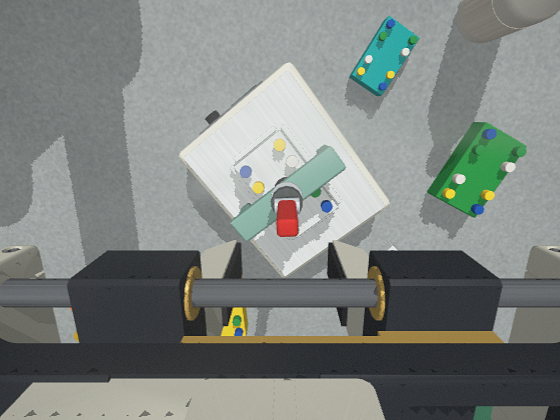

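The lever is square to the gripper and centred between the fingers (column 287). I'm descending and closing.

Emit:
step_arm --increments '[{"delta_pos":[0,0.1,3],"dr":[0,0,0],"fingers":0},{"delta_pos":[0,0.1,5.5],"dr":[0,0,0],"fingers":0},{"delta_pos":[0,0.1,5.5],"dr":[0,0,0],"fingers":0.5},{"delta_pos":[0,0.1,5.5],"dr":[0,0,0],"fingers":1},{"delta_pos":[0,0.1,5.5],"dr":[0,0,0],"fingers":1}]' --newtons 20

```text
time: 3.32
tool_pos: [0.5106, 0.0017, 0.1894]
tool_rot: [3.14, 0.002, 2.342]
contact_force: [0.6, -0.1, 0.1]
opening: 0.0202
grip_force: 0.0
```

```bash
python3 -c "
from h import *
to(.509,.002,.1865,2.347);print(robot.observe()['opening'],robot.observe()['grip_force'])"
```

```text
t 3.33 pos [0.5106 0.0017 0.1894] rot [3.140e+00 2.000e-03 2.342e+00] q [-0.15  0.32  1.57 -0.    1.25 -0.92] F [ 0.57 -0.08  0.09] M [-0.011 -0.138 -0.019]
delta cm [ 0.13 -0.09  0.29] dz deg -0.3
0.02019607185496063 0.0
```

Emit:
step_arm --increments '[{"delta_pos":[0,0,0],"dr":[0,0,0],"fingers":1},{"delta_pos":[0,0,0],"dr":[0,0,0],"fingers":1},{"delta_pos":[0,0,0],"dr":[0,0,0],"fingers":1},{"delta_pos":[0,0,0],"dr":[0,0,0],"fingers":1},{"delta_pos":[0,0,0],"dr":[0,0,0],"fingers":1}]'

```text
time: 3.95
tool_pos: [0.5105, 0.0018, 0.189]
tool_rot: [3.14, 0.002, 2.342]
contact_force: [0.2, 0.4, 6.1]
opening: 0.0153
grip_force: 20.0
```

```bash
python3 -c "
from h import *
to(.509,.002,.1865,2.347);print(robot.observe()['opening'],robot.observe()['grip_force'])"
```

```text
t 3.95 pos [0.5105 0.0018 0.189 ] rot [3.140e+00 2.000e-03 2.342e+00] q [-0.15  0.32  1.57  0.    1.25 -0.92] F [0.15 0.41 6.1 ] M [ 0.143 -0.217  0.036]
delta cm [ 0.12 -0.09  0.25] dz deg -0.3
0.015343851753057013 20.001681447029114
```

Emit:
step_arm --increments '[{"delta_pos":[0,0,0.02],"dr":[0,0,4.6],"fingers":1},{"delta_pos":[0,0,0.04],"dr":[0,0,9.2],"fingers":1},{"delta_pos":[0,0,0.06],"dr":[0,0,13.8],"fingers":1},{"delta_pos":[0,0,0.08],"dr":[0,0,18.4],"fingers":1},{"delta_pos":[0,0,0.1],"dr":[0,0,23],"fingers":1}]'

```text
time: 4.58
tool_pos: [0.5105, 0.0018, 0.188]
tool_rot: [3.14, 0.001, 1.938]
contact_force: [0.3, -0.4, 6.8]
opening: 0.015
grip_force: 20.0
```

```bash
cat > m.py <<'E'
from h import *
o=robot.observe();w=o["tool_rot"][2];p=o["tool_pos"];F=o["contact_force"]
b=.65+(2.342-w)%(2*np.pi)
r=np.array([.509,.002])-p[:2]
print("t %.2f bolt %.3f Mz %.3f corr %.3f"%(o["time"],b,o["torque"][2],o["torque"][2]-(r[0]*F[1]-r[1]*F[0])),"F",F.round(1),"M",o["torque"].round(3),"p",(1e3*p).round(1),"tau6",o["joint_efforts"][5].round(3),"q6",o["qpos"][5].round(2),"op",o["opening"].round(4))
E
python3 m.py
```

```text
Traceback (most recent call last):
  File "m.py", line 5, in <module>
    print("t %.2f bolt %.3f Mz %.3f corr %.3f"%(o["time"],b,o["torque"][2],o["torque"][2]-(r[0]*F[1]-r[1]*F[0])),"F",F.round(1),"M",o["torque"].round(3),"p",(1e3*p).round(1),"tau6",o["joint_efforts"][5].round(3),"q6",o["qpos"][5].round(2),"op",o["opening"].round(4))
                                                                                                                                                                                                                                                    ^^^^^^^^^^^^^^^^^^
AttributeError: 'float' object has no attribute 'round'
```

```bash
sed -i 's/o\["opening"\].round(4)/round(o["opening"],4)/' m.py; python3 m.py
```

```text
t 4.58 bolt 1.054 Mz 0.044 corr 0.043 F [ 0.3 -0.4  6.8] M [ 0.074 -0.202  0.044] p [510.5   1.8 188. ] tau6 -0.806 q6 -0.51 op 0.015
```

Emit:
step_arm --increments '[{"delta_pos":[0,0,0.01],"dr":[0,0,2.4],"fingers":1},{"delta_pos":[0,0,0.02],"dr":[0,0,4.8],"fingers":1},{"delta_pos":[0,0,0.03],"dr":[0,0,7.2],"fingers":1},{"delta_pos":[0,0,0.04],"dr":[0,0,9.6],"fingers":1},{"delta_pos":[0,0,0.05],"dr":[0,0,12],"fingers":1}]'

```text
time: 5.2
tool_pos: [0.5105, 0.0018, 0.1874]
tool_rot: [3.139, 0.001, 1.73]
contact_force: [0.1, 0.4, 5.1]
opening: 0.0146
grip_force: 20.0
```

```bash
python3 m.py
```

```text
t 5.20 bolt 1.262 Mz 0.076 corr 0.077 F [0.1 0.4 5.1] M [ 0.119 -0.179  0.076] p [510.5   1.8 187.4] tau6 -0.401 q6 -0.31 op 0.0146
```

Emit:
step_arm --increments '[{"delta_pos":[0,0,0.01],"dr":[0,0,2.4],"fingers":1},{"delta_pos":[0,0,0.02],"dr":[0,0,4.8],"fingers":1},{"delta_pos":[0,0,0.03],"dr":[0,0,7.2],"fingers":1},{"delta_pos":[0,0,0.04],"dr":[0,0,9.6],"fingers":1},{"delta_pos":[0,0,0.05],"dr":[0,0,12],"fingers":1}]'

```text
time: 5.82
tool_pos: [0.5105, 0.0018, 0.187]
tool_rot: [3.139, 0.0, 1.521]
contact_force: [0.9, 0.0, 6.5]
opening: 0.015
grip_force: 20.0
```

```bash
python3 m.py
```

```text
t 5.83 bolt 1.471 Mz 0.061 corr 0.061 F [0.9 0.  6.5] M [ 0.101 -0.173  0.061] p [510.5   1.8 187. ] tau6 -0.362 q6 -0.1 op 0.015
```

Emit:
step_arm --increments '[{"delta_pos":[0,0,0.01],"dr":[0,0,2.4],"fingers":1},{"delta_pos":[0,0,0.02],"dr":[0,0,4.8],"fingers":1},{"delta_pos":[0,0,0.03],"dr":[0,0,7.2],"fingers":1},{"delta_pos":[0,0,0.04],"dr":[0,0,9.6],"fingers":1},{"delta_pos":[0,0,0.05],"dr":[0,0,12],"fingers":1}]'

```text
time: 6.45
tool_pos: [0.5105, 0.0018, 0.1865]
tool_rot: [3.139, -0.0, 1.312]
contact_force: [0.6, 0.8, 5.2]
opening: 0.0144
grip_force: 20.0
```

```bash
python3 m.py
```

```text
t 6.45 bolt 1.680 Mz 0.100 corr 0.101 F [0.6 0.8 5.2] M [ 0.05  -0.152  0.1  ] p [510.5   1.8 186.5] tau6 -0.316 q6 0.11 op 0.0144
```

Emit:
step_arm --increments '[{"delta_pos":[0,0,0.01],"dr":[0,0,1.6],"fingers":1},{"delta_pos":[0,0,0.01],"dr":[0,0,3.2],"fingers":1},{"delta_pos":[0,0,0.02],"dr":[0,0,4.8],"fingers":1},{"delta_pos":[0,0,0.03],"dr":[0,0,6.4],"fingers":1},{"delta_pos":[0,0,0.04],"dr":[0,0,8],"fingers":1}]'

```text
time: 7.08
tool_pos: [0.5105, 0.0018, 0.1862]
tool_rot: [3.139, -0.001, 1.172]
contact_force: [-0.4, 1.4, 6.3]
opening: 0.0152
grip_force: 20.0
```

```bash
python3 m.py
```

```text
t 7.08 bolt 1.820 Mz 0.164 corr 0.166 F [-0.4  1.4  6.3] M [ 0.061 -0.091  0.164] p [510.5   1.8 186.2] tau6 -0.138 q6 0.25 op 0.0152
```

```bash
python3 - <<'E'
from h import *
M=[]
for i in range(8):
    viewer.read_camera("top");o=robot.observe();M.append(o["torque"][2])
print(np.round(M,3),np.mean(M),o["time"])
E
```

```text
[0.159 0.166 0.227 0.176 0.161 0.106 0.148 0.138] 0.1601303197497495 7.475
```

Emit:
step_arm --increments '[{"delta_pos":[0,0,0],"dr":[0,0,0.4],"fingers":1},{"delta_pos":[0,0,0],"dr":[0,0,0.8],"fingers":1},{"delta_pos":[0,0,0],"dr":[0,0,1.2],"fingers":1},{"delta_pos":[0,0,0.01],"dr":[0,0,1.6],"fingers":1},{"delta_pos":[0,0,0.01],"dr":[0,0,2],"fingers":1}]'

```text
time: 8.1
tool_pos: [0.5105, 0.0018, 0.1861]
tool_rot: [3.139, -0.001, 1.138]
contact_force: [0.5, -0.1, 6.2]
opening: 0.0152
grip_force: 20.0
```

```bash
python3 m.py; python3 - <<'E'
from h import *
M=[]
for i in range(5):
    viewer.read_camera("top");o=robot.observe();M.append(o["torque"][2])
print(np.round(M,3),np.mean(M),o["time"])
E
```

```text
t 8.10 bolt 1.854 Mz 0.180 corr 0.180 F [ 0.5 -0.1  6.2] M [ 0.129 -0.073  0.18 ] p [510.5   1.8 186.1] tau6 0.095 q6 0.29 op 0.0152
[0.184 0.181 0.156 0.163 0.179] 0.17259567437315435 8.35
```

The moment was flat (about 0.06) up to 1.47 rad and is now about 0.17. That puts the knee at about 1.37, touch at about 0.9, and snug at about 1.7. We are slightly past that, at 1.85, so I'm easing back 0.13 rad.

Emit:
step_arm --increments '[{"delta_pos":[0,0,-0.01],"dr":[0,0,-2],"fingers":1},{"delta_pos":[0,0,-0.01],"dr":[0,0,-4],"fingers":1},{"delta_pos":[0,0,-0.02],"dr":[0,0,-6],"fingers":1},{"delta_pos":[0,0,-0.03],"dr":[0,0,-7.5],"fingers":1},{"delta_pos":[0,0,-0.03],"dr":[0,0,-7.5],"fingers":1}]'

```text
time: 8.98
tool_pos: [0.5105, 0.0018, 0.1863]
tool_rot: [3.139, -0.0, 1.269]
contact_force: [0.6, 0.2, 5.6]
opening: 0.0151
grip_force: 20.0
```

```bash
python3 m.py; python3 - <<'E'
from h import *
M=[]
for i in range(5):
    viewer.read_camera("top");o=robot.observe();M.append(o["torque"][2])
print(np.round(M,3),np.mean(M),o["time"])
E
```

```text
t 8.97 bolt 1.723 Mz -0.146 corr -0.145 F [0.6 0.2 5.6] M [ 0.042 -0.155 -0.146] p [510.5   1.8 186.3] tau6 -0.231 q6 0.15 op 0.0151
[-0.101 -0.111 -0.104 -0.096 -0.139] -0.1099927714397452 9.225
```

The reverse moment is about 0.115 N m, which agrees with about 0.8 rad past touch, so it's snug. I'm lightening the grip and testing which way the lever folds.

Emit:
step_arm --increments '[{"delta_pos":[0,0,0],"dr":[0,0,0],"fingers":1},{"delta_pos":[0,0,0],"dr":[0,0,0],"fingers":1},{"delta_pos":[0.1,0,0],"dr":[0,0,0],"fingers":1},{"delta_pos":[0.2,0,0],"dr":[0,0,0],"fingers":1},{"delta_pos":[0.3,0,0],"dr":[0,0,0],"fingers":1}]' --newtons 8

```text
time: 9.85
tool_pos: [0.5108, 0.0028, 0.1861]
tool_rot: [3.14, 0.003, 1.269]
contact_force: [-2.2, -8.9, 6.2]
opening: 0.0156
grip_force: 8.0
```

```bash
python3 m.py
```

```text
t 9.85 bolt 1.723 Mz 0.047 corr 0.033 F [-2.2 -8.9  6.2] M [-1.532  0.252  0.047] p [510.8   2.8 186.1] tau6 0.017 q6 0.16 op 0.0156
```

Emit:
step_arm --increments '[{"delta_pos":[-0.2,0,0],"dr":[0,0,0],"fingers":1},{"delta_pos":[-0.4,0,0],"dr":[0,0,0],"fingers":1},{"delta_pos":[-0.6,0,0],"dr":[0,0,0],"fingers":1},{"delta_pos":[-0.8,0,0],"dr":[0,0,0],"fingers":1},{"delta_pos":[-1,0,0],"dr":[0,0,0],"fingers":1}]'

```text
time: 10.48
tool_pos: [0.5082, -0.0048, 0.1857]
tool_rot: [3.14, -0.001, 1.269]
contact_force: [2.4, 2.6, 3.0]
opening: 0.0154
grip_force: 8.0
```

```bash
python3 m.py; python3 - <<'E'
from h import *
w=viewer.read_camera("wrist");P=viewer.camera_params("wrist");print(blobs(red(w,130),30))
s=viewer.read_camera("scene");a=cv2.imread("pics/s.png")[:,:,::-1]
c=np.hstack([cv2.resize(w[120:300,190:370],(400,400),interpolation=2),cv2.resize(s[150:230,220:300],(400,400),interpolation=2)])
cv2.imwrite("pics/f1.png",c[:,:,::-1])
E
```

```text
t 10.47 bolt 1.723 Mz 0.027 corr 0.041 F [2.4 2.6 3. ] M [ 0.447 -0.517  0.027] p [508.2  -4.8 185.7] tau6 0.041 q6 0.14 op 0.0154
[([271, 210, 27, 58, 1273], [283.9, 240.8])]
```

View pics/f1.png

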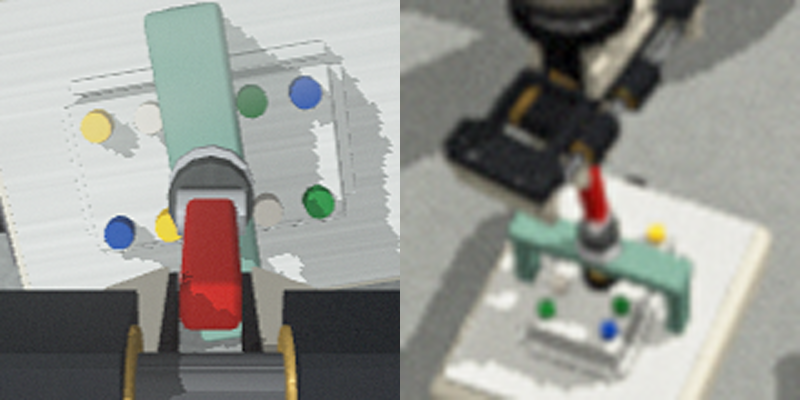

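Moving −x folds it with little force; the picture shows the lever leaning toward −x between the pads. I'm following the arc.

Emit:
step_arm --increments '[{"delta_pos":[-0.76,0,0.2],"dr":[0,0,0],"fingers":1},{"delta_pos":[-1.53,0,0.57],"dr":[0,0,0],"fingers":1},{"delta_pos":[-2.2,0,1.08],"dr":[0,0,0],"fingers":1},{"delta_pos":[-2.76,0,1.72],"dr":[0,0,0],"fingers":1},{"delta_pos":[-3.2,0,2.46],"dr":[0,0,0],"fingers":1}]'

```text
time: 11.2
tool_pos: [0.4982, -0.0373, 0.1615]
tool_rot: [3.14, 0.003, 1.269]
contact_force: [-0.7, -5.5, 9.4]
opening: 0.0159
grip_force: 8.0
```

```bash
python3 m.py
```

```text
t 11.20 bolt 1.723 Mz -0.041 corr -0.010 F [-0.7 -5.5  9.4] M [-0.688  0.075 -0.041] p [498.2 -37.3 161.5] tau6 0.077 q6 0.08 op 0.0159
```

Emit:
step_arm --increments '[{"delta_pos":[-0.18,0,0.55],"dr":[0,0,0],"fingers":1},{"delta_pos":[-0.3,0,1.1],"dr":[0,0,0],"fingers":1},{"delta_pos":[-0.35,0,1.6],"dr":[0,0,0],"fingers":1},{"delta_pos":[-0.35,0,1.9],"dr":[0,0,0],"fingers":1},{"delta_pos":[-0.35,0,1.9],"dr":[0,0,0],"fingers":1}]'

```text
time: 11.82
tool_pos: [0.4969, -0.0411, 0.1418]
tool_rot: [3.141, 0.004, 1.269]
contact_force: [0.3, -7.1, 5.2]
opening: 0.0157
grip_force: 8.0
```

```bash
python3 m.py
```

```text
t 11.82 bolt 1.723 Mz -0.018 corr 0.080 F [ 0.3 -7.1  5.2] M [-1.253 -0.073 -0.018] p [496.9 -41.1 141.8] tau6 -0.044 q6 0.07 op 0.0157
```

Now let go, rise, shut the fingers and press the lever from above to make sure it reaches its stop.

Emit:
step_arm --increments '[{"delta_pos":[0,0,0],"dr":[0,0,0],"fingers":0.3},{"delta_pos":[0,0,0],"dr":[0,0,0],"fingers":0.3},{"delta_pos":[0,0,-2],"dr":[0,0,0],"fingers":0.3},{"delta_pos":[0,0,-4.5],"dr":[0,0,0],"fingers":0.5},{"delta_pos":[0,0,-5],"dr":[0,0,0],"fingers":1}]'

```text
time: 12.45
tool_pos: [0.4976, -0.0387, 0.1926]
tool_rot: [3.14, -0.0, 1.269]
contact_force: [0.3, -0.3, -0.7]
opening: 0.0175
grip_force: 0.0
```

Emit:
step_arm --increments '[{"delta_pos":[0,0,0],"dr":[0,0,0],"fingers":1},{"delta_pos":[0,0,0],"dr":[0,0,0],"fingers":1},{"delta_pos":[0,0,0.5],"dr":[0,0,0],"fingers":1},{"delta_pos":[0,0,1],"dr":[0,0,0],"fingers":1},{"delta_pos":[0,0,1.5],"dr":[0,0,0],"fingers":1}]'

```text
time: 13.08
tool_pos: [0.4969, -0.0387, 0.176]
tool_rot: [-3.141, 0.0, 1.269]
contact_force: [0.4, -0.3, -1.1]
opening: 0.0003
grip_force: 0.0
```

```bash
python3 m.py
```

```text
t 13.07 bolt 1.723 Mz -0.018 corr 0.001 F [ 0.4 -0.3 -1.1] M [-0.046 -0.079 -0.018] p [496.9 -38.7 176. ] tau6 -0.0 q6 0.07 op 0.0003
```

Emit:
step_arm --increments '[{"delta_pos":[0,0,0.3],"dr":[0,0,0],"fingers":1},{"delta_pos":[0,0,0.5],"dr":[0,0,0],"fingers":1},{"delta_pos":[0,0,0.7],"dr":[0,0,0],"fingers":1},{"delta_pos":[0,0,0.9],"dr":[0,0,0],"fingers":1},{"delta_pos":[0,0,0.9],"dr":[0,0,0],"fingers":1}]'

```text
time: 13.7
tool_pos: [0.4971, -0.0387, 0.1676]
tool_rot: [-3.142, 0.0, 1.269]
contact_force: [-0.6, -0.1, -0.4]
opening: 0.0002
grip_force: 0.0
```

```bash
python3 m.py
```

```text
t 13.70 bolt 1.723 Mz -0.008 corr -0.033 F [-0.6 -0.1 -0.4] M [-0.007 -0.001 -0.008] p [497.1 -38.7 167.6] tau6 0.0 q6 0.07 op 0.0002
```

Emit:
step_arm --increments '[{"delta_pos":[0,0,0.2],"dr":[0,0,0],"fingers":1},{"delta_pos":[0,0,0.3],"dr":[0,0,0],"fingers":1},{"delta_pos":[0,0,0.4],"dr":[0,0,0],"fingers":1},{"delta_pos":[0,0,0.5],"dr":[0,0,0],"fingers":1},{"delta_pos":[0,0,0.5],"dr":[0,0,0],"fingers":1}]'

```text
time: 14.32
tool_pos: [0.4971, -0.0388, 0.1626]
tool_rot: [-3.142, 0.0, 1.269]
contact_force: [1.1, 0.2, -0.4]
opening: 0.0007
grip_force: 0.0
```

```bash
python3 m.py; python3 - <<'E'
from h import *
w=viewer.read_camera("wrist");s=viewer.read_camera("scene")
c=np.hstack([cv2.resize(w[120:300,190:370],(400,400),interpolation=2),cv2.resize(s[160:240,220:300],(400,400),interpolation=2)])
cv2.imwrite("pics/f2.png",c[:,:,::-1])
E
```

```text
t 14.32 bolt 1.723 Mz 0.071 corr 0.113 F [ 1.1  0.2 -0.4] M [-0.026 -0.078  0.071] p [497.1 -38.8 162.6] tau6 0.0 q6 0.07 op 0.0007
```

View pics/f2.png

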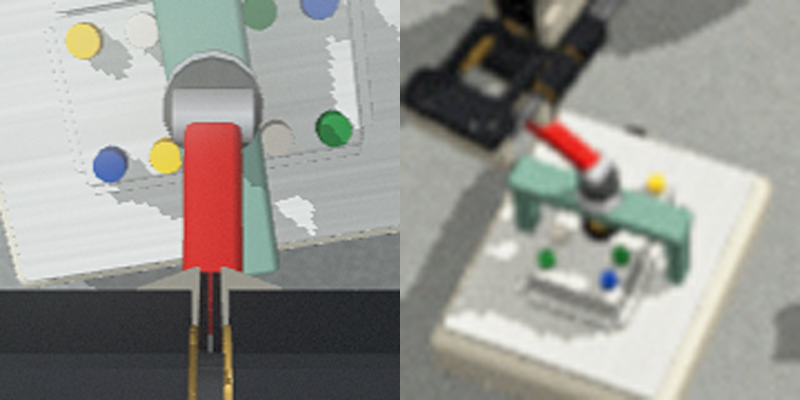

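The scene view shows the lever about level, with its direction matching a level projection. The tips haven't touched it yet, so I'm going on down gently.

Emit:
step_arm --increments '[{"delta_pos":[0,0,0.1],"dr":[0,0,0],"fingers":1},{"delta_pos":[0,0,0.2],"dr":[0,0,0],"fingers":1},{"delta_pos":[0,0,0.3],"dr":[0,0,0],"fingers":1},{"delta_pos":[0,0,0.4],"dr":[0,0,0],"fingers":1},{"delta_pos":[0,0,0.4],"dr":[0,0,0],"fingers":1}]'

```text
time: 15.05
tool_pos: [0.4972, -0.0396, 0.1591]
tool_rot: [3.141, 0.002, 1.269]
contact_force: [-1.5, -3.4, 4.4]
opening: 0.0004
grip_force: 2.5
```

```bash
python3 m.py; python3 - <<'E'
from h import *
w=viewer.read_camera("wrist");P=viewer.camera_params("wrist");m=red(w,110);print(blobs(m,30))
def proj(X):
    p=np.linalg.inv(P["T"])@np.r_[X,1];q=P["K"]@p[:3];return (q[:2]/q[2]).round(1)
for h in (.155,.158,.161,.164,.167):
    d=np.array([-.297,-.955]);a=np.array([.5095,.002]);print(h,[proj(np.r_[a+d*r,h]) for r in (.005,.03,.06)])
E
```

```text
t 15.05 bolt 1.723 Mz -0.046 corr -0.068 F [-1.5 -3.4  4.4] M [-0.726  0.212 -0.046] p [497.2 -39.6 159.1] tau6 -0.005 q6 0.07 op 0.0004
[([272, 179, 26, 64, 1504], [284.8, 211.6])]
0.155 [array([282.6, 175.6]), array([282.7, 212.9]), array([282.7, 254.4])]
0.158 [array([282.6, 176.5]), array([282.6, 214.3]), array([282.7, 256.3])]
0.161 [array([282.6, 177.4]), array([282.6, 215.6]), array([282.7, 258.2])]
0.164 [array([282.6, 178.3]), array([282.6, 217.1]), array([282.7, 260.2])]
0.167 [array([282.6, 179.2]), array([282.6, 218.6]), array([282.7, 262.2])]
```

Emit:
step_arm --increments '[{"delta_pos":[0,0,0.1],"dr":[0,0,0],"fingers":1},{"delta_pos":[0,0,0.2],"dr":[0,0,0],"fingers":1},{"delta_pos":[0,0,0.2],"dr":[0,0,0],"fingers":1},{"delta_pos":[0,0,0.2],"dr":[0,0,0],"fingers":1},{"delta_pos":[0,0,0.2],"dr":[0,0,0],"fingers":1}]'

```text
time: 15.72
tool_pos: [0.4973, -0.0389, 0.1569]
tool_rot: [3.141, 0.0, 1.269]
contact_force: [-0.4, -3.3, 4.5]
opening: 0.0004
grip_force: 2.1
```

```bash
python3 m.py
```

```text
t 15.72 bolt 1.723 Mz -0.065 corr -0.042 F [-0.4 -3.3  4.5] M [-0.601  0.009 -0.065] p [497.3 -38.9 156.9] tau6 0.005 q6 0.07 op 0.0004
```

Emit:
step_arm --increments '[{"delta_pos":[0,0,0.1],"dr":[0,0,0],"fingers":1},{"delta_pos":[0,0,0.2],"dr":[0,0,0],"fingers":1},{"delta_pos":[0,0,0.2],"dr":[0,0,0],"fingers":1},{"delta_pos":[0,0,0.2],"dr":[0,0,0],"fingers":1},{"delta_pos":[0,0,0.2],"dr":[0,0,0],"fingers":1}]'

```text
time: 16.35
tool_pos: [0.4971, -0.0385, 0.1545]
tool_rot: [-3.141, -0.0, 1.269]
contact_force: [0.2, -0.0, 1.7]
opening: 0.0005
grip_force: 1.0
```

```bash
python3 m.py; python3 - <<'E'
from h import *
w=viewer.read_camera("wrist");s=viewer.read_camera("scene")
c=np.hstack([cv2.resize(w[160:300,215:355],(400,400),interpolation=2),cv2.resize(s[170:220,240:290],(400,400),interpolation=2)])
cv2.imwrite("pics/f3.png",c[:,:,::-1])
E
```

```text
t 16.35 bolt 1.723 Mz 0.052 corr 0.062 F [ 0.2 -0.   1.7] M [-0.148 -0.132  0.052] p [497.1 -38.5 154.5] tau6 0.006 q6 0.07 op 0.0005
```

View pics/f3.png

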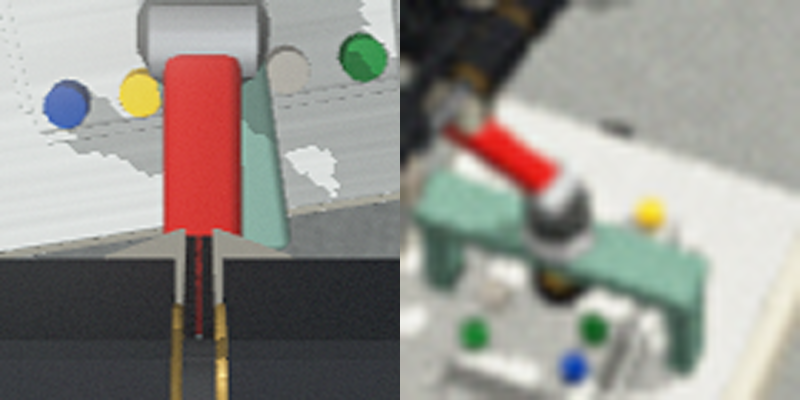

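The reading is ambiguous: force is low, but z is lower than I expected for a level lever. I'm lifting clear and measuring the lever end with the cameras.

Emit:
step_arm --increments '[{"delta_pos":[0,0,-3],"dr":[0,0,0],"fingers":1},{"delta_pos":[0,0,-6],"dr":[0,0,0],"fingers":1},{"delta_pos":[-3,0,-8],"dr":[0,0,0],"fingers":1},{"delta_pos":[-7,0,-9],"dr":[0,0,0],"fingers":1},{"delta_pos":[-7,0,-9],"dr":[0,0,0],"fingers":1}]'

```text
time: 17.08
tool_pos: [0.4758, -0.1072, 0.245]
tool_rot: [3.141, 0.0, 1.266]
contact_force: [0.8, 0.2, -0.1]
opening: 0.0003
grip_force: 0.0
```

```bash
python3 m.py; python3 - <<'E'
from h import *
P=viewer.camera_params("wrist");w=viewer.read_camera("wrist");S=viewer.camera_params("scene");s=viewer.read_camera("scene")
cv2.imwrite("pics/f4.png",np.hstack([cv2.resize(w[60:260,190:390],(400,400),interpolation=2),cv2.resize(s[150:230,220:300],(400,400),interpolation=2)])[:,:,::-1])
m=red(w,100);ms=red(s,80);print(blobs(m,30),blobs(ms,15))
def proj(P,X):
    p=np.linalg.inv(P["T"])@np.r_[X,1];q=P["K"]@p[:3];return (q[:2]/q[2]).round(1)
d=np.array([-.297,-.955]);a=np.array([.5095,.002])
for pz in (.155,.163):
  for th in (1.571,1.35,1.1):
    n=np.array([np.sin(th),np.cos(th)]);t=np.array([-n[1],n[0]])
    ends=[n*.01+t*.007,n*.06+t*.007,n*.06-t*.007]
    print(pz,th,[(proj(P,np.r_[a+d*e[0],pz+e[1]]),proj(S,np.r_[a+d*e[0],pz+e[1]])) for e in ends])
E
```

```text
t 17.07 bolt 1.726 Mz -0.021 corr 0.054 F [ 0.8  0.2 -0.1] M [-0.005 -0.071 -0.021] p [ 475.8 -107.2  245. ] tau6 -0.392 q6 -0.07 op 0.0003
[([276, 69, 17, 23, 344], [283.9, 79.1])] [([245, 183, 14, 11, 57], [251.2, 187.6]), ([344, 220, 9, 9, 60], [347.8, 223.9])]
0.155 1.571 [(array([282.9,  79.7]), array([256.4, 192. ])), (array([283.1, 141.4]), array([244. , 185.8])), (array([283.1, 140.3]), array([244.3, 188.1]))]
0.155 1.35 [(array([282.9,  77.1]), array([256.8, 191.9])), (array([283. , 138.9]), array([244.5, 183.9])), (array([283.1, 141.4]), array([244. , 185.9]))]
0.155 1.1 [(array([282.8,  73.5]), array([257.4, 191.9])), (array([283. , 131.2]), array([245.9, 182.5])), (array([283. , 138.5]), array([244.6, 183.8]))]
0.163 1.571 [(array([282.8,  78.6]), array([256.3, 190.7])), (array([283.1, 142.1]), array([243.9, 184.4])), (array([283.1, 140.9]), array([244.1, 186.8]))]
0.163 1.35 [(array([282.8,  75.8]), array([256.7, 190.6])), (array([283. , 139.5]), array([244.3, 182.6])), (array([283.1, 142.1]), array([243.8, 184.5]))]
0.163 1.1 [(array([282.8,  72.1]), array([257.3, 190.6])), (array([282.9, 131.7]), array([245.7, 181.1])), (array([283. , 139.2]), array([244.4, 182.4]))]
```

View pics/f4.png

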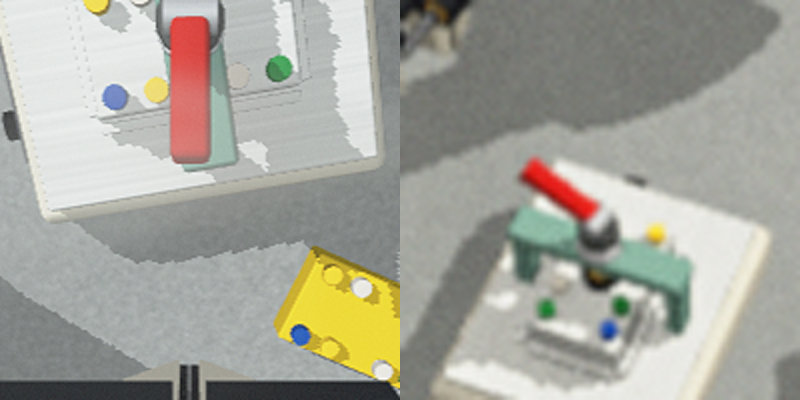

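The picture shows the lever close to level along the bridge: wrist tip at row ~141, scene tip near (246,184). I'm pressing again until the force rises firmly against the stop.

Emit:
step_arm --increments '[{"delta_pos":[5,0,0],"dr":[0,0,0],"fingers":1},{"delta_pos":[6.5,0,2],"dr":[0,0,0],"fingers":1},{"delta_pos":[6.5,0,5],"dr":[0,0,0],"fingers":1},{"delta_pos":[6.5,0,7],"dr":[0,0,0],"fingers":1},{"delta_pos":[6.5,0,7.3],"dr":[0,0,0],"fingers":1}]'

```text
time: 17.8
tool_pos: [0.4945, -0.042, 0.1699]
tool_rot: [-3.137, -0.0, 1.27]
contact_force: [-0.0, -0.6, 0.6]
opening: 0.0004
grip_force: 0.0
```

```bash
python3 m.py
```

```text
t 17.80 bolt 1.722 Mz 0.005 corr 0.014 F [-0.  -0.6  0.6] M [ 0.013 -0.05   0.005] p [494.5 -42.  169.9] tau6 0.005 q6 0.06 op 0.0004
```

Emit:
step_arm --increments '[{"delta_pos":[0,0,0.3],"dr":[0,0,0],"fingers":1},{"delta_pos":[0,0,0.6],"dr":[0,0,0],"fingers":1},{"delta_pos":[0,0,0.8],"dr":[0,0,0],"fingers":1},{"delta_pos":[0,0,1.0],"dr":[0,0,0],"fingers":1},{"delta_pos":[0,0,1.2],"dr":[0,0,0],"fingers":1}]'

```text
time: 18.42
tool_pos: [0.4957, -0.0436, 0.1597]
tool_rot: [3.141, 0.0, 1.269]
contact_force: [0.5, -0.3, -0.5]
opening: 0.0004
grip_force: 0.0
```

```bash
python3 m.py
```

```text
t 18.43 bolt 1.723 Mz -0.055 corr -0.028 F [ 0.5 -0.3 -0.5] M [-0.011 -0.108 -0.055] p [495.7 -43.6 159.7] tau6 0.0 q6 0.06 op 0.0004
```

Emit:
step_arm --increments '[{"delta_pos":[0,0,0.2],"dr":[0,0,0],"fingers":1},{"delta_pos":[0,0,0.35],"dr":[0,0,0],"fingers":1},{"delta_pos":[0,0,0.5],"dr":[0,0,0],"fingers":1},{"delta_pos":[0,0,0.65],"dr":[0,0,0],"fingers":1},{"delta_pos":[0,0,0.75],"dr":[0,0,0],"fingers":1}]'

```text
time: 19.05
tool_pos: [0.4957, -0.0442, 0.1525]
tool_rot: [3.141, 0.001, 1.269]
contact_force: [-1.9, -2.8, 4.3]
opening: 0.0005
grip_force: 2.2
```

```bash
python3 m.py
```

```text
t 19.05 bolt 1.723 Mz 0.023 corr -0.026 F [-1.9 -2.8  4.3] M [-0.55   0.207  0.023] p [495.7 -44.2 152.5] tau6 -0.004 q6 0.06 op 0.0005
```

Emit:
step_arm --increments '[{"delta_pos":[0,0,0.1],"dr":[0,0,0],"fingers":1},{"delta_pos":[0,0,0.2],"dr":[0,0,0],"fingers":1},{"delta_pos":[0,0,0.3],"dr":[0,0,0],"fingers":1},{"delta_pos":[0,0,0.35],"dr":[0,0,0],"fingers":1},{"delta_pos":[0,0,0.4],"dr":[0,0,0],"fingers":1}]'

```text
time: 19.68
tool_pos: [0.4958, -0.0436, 0.1482]
tool_rot: [3.141, 0.0, 1.269]
contact_force: [0.3, -2.6, 3.8]
opening: 0.0005
grip_force: 1.9
```

```bash
python3 m.py
```

```text
t 19.68 bolt 1.723 Mz 0.036 corr 0.085 F [ 0.3 -2.6  3.8] M [-0.61  -0.016  0.036] p [495.8 -43.6 148.2] tau6 0.004 q6 0.06 op 0.0005
```

Emit:
step_arm --increments '[{"delta_pos":[0,0,0.1],"dr":[0,0,0],"fingers":1},{"delta_pos":[0,0,0.2],"dr":[0,0,0],"fingers":1},{"delta_pos":[0,0,0.3],"dr":[0,0,0],"fingers":1},{"delta_pos":[0,0,0.35],"dr":[0,0,0],"fingers":1},{"delta_pos":[0,0,0.4],"dr":[0,0,0],"fingers":1}]'

```text
time: 20.3
tool_pos: [0.4956, -0.0435, 0.1442]
tool_rot: [-3.142, 0.0, 1.269]
contact_force: [-0.6, -4.1, 3.5]
opening: 0.0008
grip_force: 1.7
```

```bash
python3 m.py; python3 - <<'E'
from h import *
P=viewer.camera_params("wrist");w=viewer.read_camera("wrist");S=viewer.camera_params("scene");s=viewer.read_camera("scene");m=red(w,100);print(blobs(m,20),blobs(red(s,80),15))
np.save("s5.npy",s)
for r in range(170,290,6): print(r,w[r,270:300:3].tolist()[2:8])
E
```

```text
t 20.30 bolt 1.723 Mz -0.042 corr -0.016 F [-0.6 -4.1  3.5] M [-0.54  -0.005 -0.042] p [495.6 -43.5 144.2] tau6 0.003 q6 0.06 op 0.0008
[([272, 180, 28, 63, 1559], [285.3, 211.4])] [([248, 187, 11, 7, 38], [253.0, 189.7]), ([344, 220, 9, 9, 61], [347.9, 223.8])]
170 [[189, 190, 191], [190, 192, 192], [189, 190, 192], [191, 193, 195], [193, 192, 194], [187, 190, 191]]
176 [[204, 84, 80], [204, 86, 81], [204, 83, 77], [203, 79, 75], [199, 74, 70], [202, 74, 71]]
182 [[213, 78, 75], [214, 81, 76], [210, 75, 69], [212, 75, 71], [209, 71, 68], [209, 70, 68]]
188 [[216, 71, 68], [214, 70, 65], [212, 63, 58], [212, 64, 60], [209, 64, 59], [205, 60, 55]]
194 [[216, 69, 63], [214, 66, 58], [213, 63, 58], [212, 65, 63], [209, 62, 56], [208, 61, 57]]
200 [[215, 63, 59], [214, 63, 59], [213, 61, 58], [210, 62, 56], [210, 61, 57], [206, 58, 53]]
206 [[215, 61, 57], [212, 56, 53], [212, 61, 55], [209, 59, 53], [208, 59, 53], [209, 59, 56]]
212 [[215, 61, 58], [212, 57, 54], [208, 56, 49], [212, 59, 56], [212, 62, 60], [209, 60, 57]]
218 [[216, 65, 59], [214, 58, 56], [211, 59, 55], [210, 62, 54], 
[... 374 characters left out ...]
43, 41], [137, 58, 53], [153, 150, 141]]
248 [[154, 150, 141], [140, 137, 129], [47, 48, 50], [85, 39, 36], [48, 46, 46], [156, 153, 144]]
254 [[109, 107, 102], [125, 125, 116], [43, 43, 47], [89, 47, 45], [34, 35, 31], [158, 155, 145]]
260 [[106, 106, 101], [98, 97, 92], [33, 34, 31], [89, 45, 43], [39, 37, 41], [157, 155, 146]]
266 [[89, 77, 51], [73, 71, 70], [38, 39, 40], [90, 47, 48], [38, 34, 40], [141, 128, 95]]
272 [[119, 100, 55], [55, 50, 44], [38, 38, 44], [82, 33, 35], [37, 35, 38], [166, 137, 74]]
278 [[117, 98, 57], [63, 58, 49], [48, 50, 49], [66, 69, 70], [40, 41, 42], [181, 149, 76]]
284 [[123, 102, 58], [54, 57, 61], [56, 57, 61], [57, 57, 60], [56, 57, 59], [176, 148, 79]]
```

Fingertips appear in the wrist view about 30 mm short of the nominal TCP, which explains the contact heights. The lever is still moving down under a steady friction-level force, so I'm continuing to the stop.

Emit:
step_arm --increments '[{"delta_pos":[0,0,0.1],"dr":[0,0,0],"fingers":1},{"delta_pos":[0,0,0.2],"dr":[0,0,0],"fingers":1},{"delta_pos":[0,0,0.3],"dr":[0,0,0],"fingers":1},{"delta_pos":[0,0,0.4],"dr":[0,0,0],"fingers":1},{"delta_pos":[0,0,0.5],"dr":[0,0,0],"fingers":1}]'

```text
time: 21.02
tool_pos: [0.4956, -0.0435, 0.1391]
tool_rot: [-3.141, 0.0, 1.269]
contact_force: [-0.1, -2.6, 2.9]
opening: 0.0007
grip_force: 1.6
```

```bash
python3 m.py; python3 -c "
from h import *
print(robot.grip_depth)"
```

```text
t 21.02 bolt 1.723 Mz 0.019 corr 0.049 F [-0.1 -2.6  2.9] M [-0.476  0.052  0.019] p [495.6 -43.5 139.1] tau6 0.0 q6 0.06 op 0.0007
-0.0188
```

Emit:
step_arm --increments '[{"delta_pos":[0,0,0.1],"dr":[0,0,0],"fingers":1},{"delta_pos":[0,0,0.2],"dr":[0,0,0],"fingers":1},{"delta_pos":[0,0,0.3],"dr":[0,0,0],"fingers":1},{"delta_pos":[0,0,0.4],"dr":[0,0,0],"fingers":1},{"delta_pos":[0,0,0.4],"dr":[0,0,0],"fingers":1}]'

```text
time: 21.65
tool_pos: [0.4958, -0.0438, 0.136]
tool_rot: [3.141, 0.0, 1.269]
contact_force: [-2.3, -3.2, 9.6]
opening: 0.0007
grip_force: 4.7
```

```bash
python3 m.py
```

```text
t 21.65 bolt 1.723 Mz 0.073 corr 0.010 F [-2.3 -3.2  9.6] M [-0.506  0.428  0.073] p [495.8 -43.8 136. ] tau6 0.015 q6 0.06 op 0.0007
```

Emit:
step_arm --increments '[{"delta_pos":[0,0,0.05],"dr":[0,0,0],"fingers":1},{"delta_pos":[0,0,0.1],"dr":[0,0,0],"fingers":1},{"delta_pos":[0,0,0.15],"dr":[0,0,0],"fingers":1},{"delta_pos":[0,0,0.15],"dr":[0,0,0],"fingers":1},{"delta_pos":[0,0,0.15],"dr":[0,0,0],"fingers":1}]'

```text
time: 22.28
tool_pos: [0.4962, -0.044, 0.1356]
tool_rot: [3.139, 0.001, 1.269]
contact_force: [-4.9, -3.1, 18.4]
opening: 0.0006
grip_force: 8.6
```

```bash
python3 m.py
```

```text
t 22.27 bolt 1.723 Mz -0.029 corr -0.215 F [-4.9 -3.1 18.4] M [-0.576  0.848 -0.029] p [496.2 -44.  135.6] tau6 0.038 q6 0.06 op 0.0006
```

Firm stop reached: 18 N with only 0.4 mm of travel. Lifting off and checking.

Emit:
step_arm --increments '[{"delta_pos":[0,0,-3],"dr":[0,0,0],"fingers":1},{"delta_pos":[0,0,-6],"dr":[0,0,0],"fingers":1},{"delta_pos":[-3,0,-9],"dr":[0,0,0],"fingers":1},{"delta_pos":[-6.5,0,-10.9],"dr":[0,0,0],"fingers":1},{"delta_pos":[-6.5,0,-10.9],"dr":[0,0,0],"fingers":1}]'

```text
time: 22.9
tool_pos: [0.4766, -0.1068, 0.2436]
tool_rot: [3.139, -0.0, 1.266]
contact_force: [-0.0, -0.2, 0.4]
opening: 0.0007
grip_force: 0.0
```

```bash
python3 m.py; python3 - <<'E'
from h import *
P=viewer.camera_params("wrist");w=viewer.read_camera("wrist");S=viewer.camera_params("scene");s=viewer.read_camera("scene")
old=cv2.imread("pics/f4.png")[:,400:][:,:,::-1]
new=cv2.resize(s[150:230,220:300],(400,400),interpolation=2)
def tip(c):
    m=red(c.copy(),80);ys,xs=np.where(m>0);i=xs<xs.min()+40;j=xs>xs.max()-40
    vx,vy,_,_=cv2.fitLine(np.c_[xs,ys].astype(np.float32),cv2.DIST_L2,0,.01,.01).ravel()
    return xs.min(),ys.min(),ys[i].mean(),ys[j].mean(),"slope",vy/vx
print(tip(old),tip(new))
def proj(P,X):
    p=np.linalg.inv(P["T"])@np.r_[X,1];q=P["K"]@p[:3];return q[:2]/q[2]
d=np.array([-.297,-.955]);a=np.array([.5095,.002])
for e in (0,.1,.2,.35,.5):
    p0,p1=[proj(S,np.r_[a+d*r*np.cos(e),.163+r*np.sin(e)]) for r in (.015,.06)];v=p1-p0;print(e,v[1]/v[0])
h=cv2.cvtColor(w,cv2.COLOR_RGB2HSV);m=((((h[...,0]<8)|(h[...,0]>172))&(h[...,1]>90)&(h[...,2]>100))*255).astype(np.uint8);m[:,:200]=0;m[:,380:]=0
c=max(cv2.findContours(m,cv2.RETR_EXTERNAL,cv2.CHAIN_APPROX_SIMPLE)[0],key=cv2.contourArea);r=cv2.minAreaRect(c);print(r)
E
```

```text
t 22.90 bolt 1.726 Mz -0.020 corr -0.017 F [-0.  -0.2  0.4] M [ 0.069 -0.062 -0.02 ] p [ 476.6 -106.8  243.6] tau6 -0.344 q6 -0.07 op 0.0007
(np.int64(124), np.int64(162), np.float64(181.38804220398592), np.float64(199.89886219974716), 'slope', np.float32(0.7140744)) (np.int64(122), np.int64(175), np.float64(191.52592592592592), np.float64(204.42257217847768), 'slope', np.float32(0.5083266))
0 0.5058177612964377
0.1 0.5692496072163976
0.2 0.6333598233059397
0.35 0.7337628700448052
0.5 0.8441228647718614
((283.5, 107.5), (71.0, 19.0), 90.0)
```

The lever is level (slope 0.508, against 0.506 predicted) and the bolt angle is unchanged. Handing in.

```bash
python3 -c "
from cell import robot
print(robot.hand_in())"
```

```text
the job is handed in; nothing more can be done
None
```

The block is clamped and the job is handed in: I turned the bolt to snug by feel (about 0.8 rad past touch, after easing back 0.13 rad from a slight overshoot), folded the lever down to its firm stop, and let go at about 23 s.

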